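Load a buffing spindle into the V-block against its end stop

ROBOT

A 6-joint arm with a two-finger parallel gripper is mounted at the origin on the work surface. World frame = base frame: x ahead of the robot, y to its left, z up, the work surface at z = 0. Lengths are in m, angles in degrees, forces in N, time in s.
With the tool pointing down it reaches from about 0.35 to 0.875 m from the base axis. Payload 4.2 kg.
Tool frame: the origin (TCP) lies midway between the tips of the shut fingers; the grasp point (between the pads) lies 19 mm behind it; z points along the fingers, y is the line along which they close (so a half turn about z gives the same grasp; the last joint's range is limited). The gripper opens to 87 mm and grips with 3 to 60 N. Pads are 19 mm wide; open, the fingers measure 117 mm over their backs; the gripper's body (75 mm by 190 mm) begins 51 mm behind the grasp point.
Start: joints at [-57.376, 22.042, 0.453, 0, -68.411, -14.817], TCP at [0.191, -0.595, 0.223] pointing down, gripper open.
Joint ranges: [-179.83, 179.83], [-69.29, 118.12], [-61.27, 80.66], [-181.25, 117.63], [-171.15, -9.14], [-177.46, 177.46]. Speed limits (degrees/s): [159.86, 159.86, 180, 180, 180, 180].

INTERFACE

Orientations are given as a 3x3 rotation matrix whose columns are the frame's x, y, z axes.
In Python, from station import r, cams gives the robot as it stands.
- The arm moves only by the tool play_rows, never from a script. Its argument "commands" is text: rows parted by semicolons, each of 6 numbers parted by spaces: the shift along the world's x, y, z normalised to -1 to 1, where 1 is 30 mm, then the turn, a rotation vector about the world's x, y, z normalised to -1 to 1, where 1 is 0.15 rad. A call has 1 to 20 rows; each row shifts and turns the commanded pose from where the row before left it; what a row does not reach is not made up. A row lasts 1/10 s, in which the tool goes at most 50 mm and 8.59 degrees, less where a joint would pass 70% of its speed; a pose out of reach is approached as far as the arm can. A call with a number of a shift or a turn outside -1 to 1 is refused whole. A call with a gripper value outside its range is refused whole. "grip" is the finger opening in mm, from 0 to 87, set as the call begins (left out, the last holds). The fingers move at their own pace and stop on an object; the grip force is fixed at half the most. Time passes only in rows, so rows that do not move let the fingers close. It gives the time, the measured TCP pose, the force, the opening and the grip force at its end, in the units of the state.
- r.sense(): the state, without advancing time (a new reading comes with each control period).
- cams.capture(name): name is "scene" or "top" or "wrist"; returns (picture, depth): 384x512x3 uint8, blue, green, red; 384x512 float32, m along the optical axis (not along the pixel's ray), 0 where there is no reading.
- cams.camera_info(name): a dict with "mtx" (3x3 intrinsics, pixels), "k1" (the pictures are not rectified: a ray, as slopes to the right and down, at radius r is drawn at 1 + k1 r^2 times it, then the intrinsics apply), "R" (3x3) and "t" (3): a world point X has camera coordinates R X + t. Camera axes: x right, y down, z forward; pixel columns grow to the right and rows downward; lengths in m; the calibration is good to about 2 mm. A picture is of the moment at which its call begins: read the wrist's pose just before it. camera_info takes no time and is no camera call; for the wrist camera it gives the pose at the moment of the call.
- r.finish_job(): hands the job in; it is judged then, once.
The state is a dict: "time_s": time; "joints": joint angles; "joint_velocities": joint speeds; "effort": joint torques, N m; "tcp_pos": TCP position; "ee_rot": TCP orientation; "wrist_force": force on the tool from outside, world axes, zero at the start; "moment": the same for the moment, N m; "gripper_width": opening from 0.0 (shut) to 1.0 (fully open); "gripper_force": force on a finger pad.
Only numpy, scipy, OpenCV 4.12 (cv2) and the standard library are available. Lean on these libraries where they do the work, as an engineer would, in place of code of your own. Each camera call takes 0.05 s, during which the arm holds its last target. There are 200 camera calls.

TASK

Take the steel spindle off its wooden rest and lay it gently in the groove of the V-block with its thin nose towards the end stop. Then push it gently along the groove, under the bridge, until the nose is home on the stop's sprung button and just begins to load it, keep that light pressure for a moment to be sure, and leave it there, still touching, without ever pressing hard on the stop and without disturbing the cup, the bar of polish or the flange.

Things in the scene. Friction and masses are not known exactly. Their poses are not given: they have to be found in the camera images.
- spindle: steel buffing spindle, about 0.45 kg, 120 mm long: round body 32 mm in diameter and 105 mm long, then a thinner nose 20 mm in diameter and 15 mm long. Origin on its axis at mid-length of the 120 mm; its y axis runs along it, the nose pointing to -y. At the start it lies level in the wooden rest; grip it across its diameter from above
- nose (a point): centre of the spindle's nose face (spindle y = -60 mm)
- tail (a point): centre of the spindle's flat tail face, 32 mm in diameter (spindle y = +60 mm)
- rest: wooden rest, 70 x 110 mm, fixed: two notched cradles 14 mm thick, 34 mm high, 45 mm to either side of its middle; between them 76 mm is free down to its 10 mm base board. Origin at the centre of its underside; the spindle lies along its y axis, spindle axis 42.6 mm above the bench
- vblock: grey iron V-block fixed to the bench, 70 mm wide, top 36 mm above the bench. A 90 degree groove, 28 mm wide at the top, runs along its y axis from y = +125 to -155 mm. Origin on the bench under the groove's centre line. A spindle seated in the groove has its axis at x = 0, 44.6 mm above the bench, and slides against dry friction of some 3 to 9 N, different each time
- bridge (a point): centre of the top of the steel bridge fixed over the groove, at y = -55 mm of the V-block: 68 mm wide across the groove, 30 mm along it, underside 65 mm and top 75 mm above the bench, legs 48 mm apart inside; a seated spindle slides through beneath. The groove on its +y side is open above and has room for the whole spindle
- stop: steel end stop clamped on the V-block beyond the bridge: 50 mm wide, 18 mm thick, 26 mm high. Origin mid-face on a seated spindle's axis, between y = -118 and -130 mm of the V-block; the face looks along its +y; axes as the V-block's. From it sticks a 20 mm round button, 4 to 26 mm proud, set differently each time: find it by feel. The button is stiffly sprung, 8 N per mm, and gives 3 mm at most; over 12 N is too hard
- cup: polished steel cup, 72 mm in diameter, 75 mm high, origin at the centre of its underside; leave alone
- bar: brown bar of polishing compound, 100 x 45 x 35 mm, origin at the centre of its underside; leave alone
- flange: dark steel flange ring, 76 mm in diameter, 14 mm thick, origin at the centre of its underside; leave alone
Not all that is in view belongs to the job. Several things have the shape of the spindle; the one meant has the colours described above.

How it is judged (in metres and radians):
On the way, in this order (a step that is already met when the one before it is completed fails the run):
1. the spindle lies in the groove of the V-block, nose towards the stop but still over 35 mm from its bracket (angle between the y axis of spindle and the y axis of vblock, either way round below 0.05 rad and x of spindle in the frame of vblock between -0.003 and 0.003 m and z of spindle in the frame of vblock between 0.0425 and 0.0468 m and y of nose in the frame of stop above 0.035 m and y of tail in the frame of stop above 0.1 m and linear speed of spindle below 0.25 m/s), for 0.2 s.
2. the nose bears on the stop's button with at least 2 N for 0.1 s (angle between the y axis of spindle and the y axis of vblock, either way round below 0.05 rad and x of spindle in the frame of vblock between -0.003 and 0.003 m and z of spindle in the frame of vblock between 0.0425 and 0.0468 m and contact force between spindle and stop above 2 N and y of nose in the frame of stop between 0 and 0.028 m), for 0.1 s.
At the end, for the whole second after the job is handed in: the spindle lies at rest in the groove (axis within 3 mm of the groove's centre line, within 0.05 rad, seated to about 2 mm in height), released, its nose still touching the stop's sprung button (over 0.3 N, held there by the groove's friction) (angle between the y axis of spindle and the y axis of vblock, either way round below 0.05 rad and x of spindle in the frame of vblock between -0.003 and 0.003 m and z of spindle in the frame of vblock between 0.0425 and 0.0468 m and y of nose in the frame of stop between 0 and 0.028 m and contact force between spindle and stop above 0.3 N and linear speed of spindle below 0.01 m/s).
It fails at once if the spindle is pressed on the stop with more than 12 N (contact force between spindle and stop above 12 N).
It fails at once if the spindle is dropped or pressed into the V-block with more than 60 N (contact force between spindle and vblock above 60 N).
It fails at once if the cup, bar or flange is moved by more than 20 mm (distance of any of cup, bar, flange from where it was at the start of the episode above 0.02 m).
It also fails if it takes over 69 s, if anything falls off the work surface, if the arm or the gripper's body presses on something with over 40 N, if the wrist force passes 120 N, or if a joint passes its speed limit or range.

## Working session

There is one attempt and no reset: what is moved stays moved. The work goes in short steps, Python scripts to look and compute and a tool call to move; the robot and the scene stay as the last step left them, time stands still between calls to the robot, and variables do not carry over. Pictures are saved under pics/ and viewed, at most 10 in all, crops included, and the job is handed in when it is done.

Besides the shell and the picture viewer there is one more tool, called after "Call:" by a JSON object that holds its "fn" and its "kwargs", one argument or row to a line. play_rows: Moves the arm, as the interface text tells. Scaled input: -1 to 1 covers 30 mm each way for a shift and 0.15 rad each way for a turn. Its arguments: {"type":"object","properties":{"commands":{"type":"string"},"grip":{"type":"number"}},"required":["commands"]}

```bash
mkdir -p pics
cat > h.py <<'E'
from station import r,cams
import numpy as np,cv2
def cap(n):
    i=cams.camera_info(n); p,d=cams.capture(n); return p,d,i
def pts(d,i):
    K=np.array(i["mtx"]);h,w=d.shape
    u,v=np.meshgrid(np.arange(w),np.arange(h))
    n=cv2.undistortPoints(np.stack([u,v],-1).reshape(-1,1,2).astype(float),K,np.array([i["k1"],0,0,0.])).reshape(h,w,2)
    c=np.dstack([n[...,0]*d,n[...,1]*d,d])
    return (c-np.array(i["t"]))@np.array(i["R"])
E
python3 - <<'E'
from h import *
for n in("scene","top"):
    p,d,i=cap(n); cv2.imwrite(f"pics/{n}.png",p); np.savez(f"{n}.npz",p=p,d=d,w=pts(d,i)); print(n,d.min(),d.max(),i["R"],i["t"])
print(r.sense())
E
```

```text
scene 0.0 3.7827632 [[ 0.03737714  0.99906066 -0.02192608]
 [ 0.6870803  -0.04162511 -0.72538818]
 [-0.72561946  0.01204796 -0.68799073]] [-0.0553055  -0.35040736  1.59394673]
top 0.0 2.475394 [[-0.01599392 -0.99972314  0.01725777]
 [-0.99681883  0.01459488 -0.0783531 ]
 [ 0.07807953 -0.01845604 -0.99677628]] [0.03665273 0.59675993 1.55132645]
{'time_s': 0.1, 'joints': array([-5.73744700e+01,  2.20874183e+01,  3.87951868e-01, -2.52745205e-02,
       -6.84125902e+01, -1.48167548e+01]), 'joint_velocities': array([-0.00023556, -0.13461218,  0.2322085 ,  0.03203538,  0.09959359,
       -0.0529095 ]), 'effort': array([-1.34870977e-03, -3.91689813e+01,  1.87935340e+01,  4.23195541e+00,
        1.34412112e-02, -7.75733884e-05]), 'tcp_pos': array([ 0.19100196, -0.59452987,  0.22156026]), 'ee_rot': array([[-9.52132273e-01, -3.05685511e-01, -7.08959663e-04],
       [-3.05686315e-01,  9.52130446e-01,  1.86828115e-03],
       [ 1.03915603e-04,  1.99557005e-03, -9.99998003e-01]]), 'wrist_force': array([ 0.03191226, -0.21298175, -0.32016745]), 'moment': array([ 0.03584747,  0.0440018 , -0.00389026]), 'gripper_force': 0.0, 'gripper_width': 1.0024353840701308}
```

View pics/top.png

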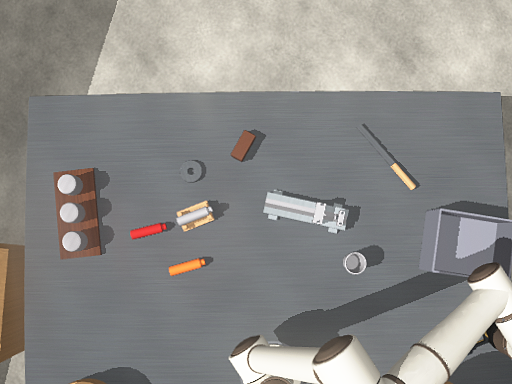

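View pics/scene.png

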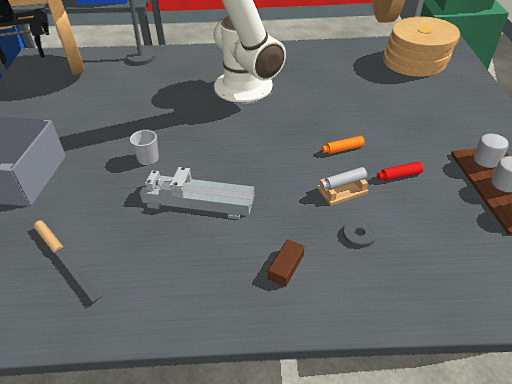

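The top view shows three spindle shapes: steel in the wooden rest at (195,216), red at (148,230) and orange at (187,266). I choose the steel one. The V-block is at (305,212) with bridge and stop at its right (-y) end, the cup at (355,262), the bar at (243,145) and the flange at (191,171).

Run:
```python
from h import *
T=np.load("top.npz");S=np.load("scene.npz")
a=cv2.resize(T["p"][185:245,165:225],None,fx=6,fy=6,interpolation=cv2.INTER_CUBIC)
b=cv2.resize(S["p"][155:215,305:375],None,fx=6,fy=6,interpolation=cv2.INTER_CUBIC)
cv2.imwrite("pics/c1.png",np.hstack([a,b[:360]]))
for n,D,pp in(("top",T,[(195,216),(191,171),(243,145),(355,262),(290,208),(318,212),(345,217)]),("scene",S,[(345,178),(220,190),(180,175)])):
    for u,v in pp: print(n,u,v,D["w"][v,u].round(4))
w=T["w"]
def box(c):
    return cv2.minAreaRect((c[:,:2]*1000).astype(np.float32))
for n,D in(("top",T),("scene",S)):
  w=D["w"]; x,y,z=w[...,0],w[...,1],w[...,2]; sl=T["p"]
  print(n,np.median(z[(x>.45)&(x<.8)&(abs(y)<.6)]))
  c=w[(x>.42)&(x<.62)&(y>.13)&(y<.42)&(z>.048)&(z<.08)]; print(len(c),box(c),c[:,2].max())
  c=w[(x>.4)&(x<.65)&(y>-.3)&(y<.13)&(z>.029)&(z<.042)]; print("vb",len(c),box(c))
  c=w[(x>.4)&(x<.65)&(y>-.3)&(y<.13)&(z>.07)&(z<.085)]; print("br",len(c),box(c),c.mean(0))
```

```text
top 195 216 [0.5324 0.2456 0.0582]
top 191 171 [6.896e-01 2.658e-01 1.000e-04]
top 243 145 [0.7709 0.0851 0.0355]
top 355 262 [ 0.3692 -0.2899  0.0079]
top 290 208 [ 0.5559 -0.0704  0.0246]
top 318 212 [ 0.5386 -0.1575  0.0773]
top 345 217 [ 0.5224 -0.2557  0.0281]
scene 345 178 [0.5466 0.2512 0.0534]
scene 220 190 [ 0.5475 -0.0648  0.0307]
scene 180 175 [ 0.5349 -0.1608  0.0759]
top 0.001083160381749342
289 ((535.5567626953125, 248.89569091796875), (30.352495193481445, 117.36969757080078), 21.246171951293945) 0.06706420182719604
vb 1117 ((544.1961059570312, -121.99417114257812), (281.0335998535156, 70.387939453125), 76.79466247558594)
br 195 ((473.4154052734375, -203.55604553222656), (216.45425415039062, 66.93021392822266), 34.15463638305664) [ 0.52572941 -0.16881071  0.07568863]
scene -0.00016923850442589468
367 ((538.5258178710938, 248.26393127441406), (30.15071678161621, 120.23429107666016), 19.112428665161133) 0.06137061025644237
vb 1614 ((528.6427001953125, -156.56936645507812), (363.64373779296875, 138.29666137695312), 62.49200439453125)
br 277 ((472.83282470703125, -205.79885864257812), (221.50926208496094, 68.45637512207031), 34.534629821777344) [ 0.52601974 -0.17302143  0.07441555]
```

View pics/c1.png

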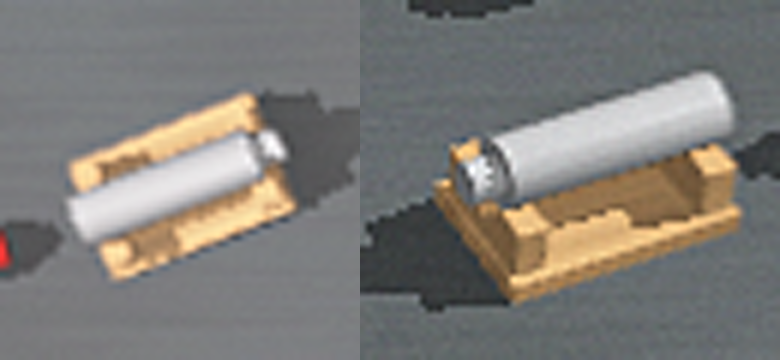

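The crop confirms the choice: grey steel in the rest, nose towards -y/+x (yaw about +20°). V-block yaw is about -13°. I move over the V-block first for a wrist look.

Call:
{"fn": "play_rows", "kwargs": {
  "commands": ".515 .825 .1 0 0 .343;.515 .825 .1 0 0 .343;.515 .825 .1 0 0 .343;.515 .825 .1 0 0 .343;.515 .825 .1 0 0 .343;.515 .825 .1 0 0 .343;.515 .825 .1 0 0 .343;.515 .825 .1 0 0 .343;.515 .825 .1 0 0 .343;.515 .825 .1 0 0 .343;.515 .825 .1 0 0 .343;.515 .825 .1 0 0 .343;.515 .825 .1 0 0 .343;.515 .825 .1 0 0 .343;.515 .825 .1 0 0 .343;.515 .825 .1 0 0 .343;.515 .825 .1 0 0 .343;.515 .825 .1 0 0 .343;0.515 0.825 0 0 0 0.343;0.515 0.825 0 0 0 0.343"
}}

```text
time_s: 2.1
tcp_pos: [0.5004, -0.0988, 0.2763]
ee_rot: [[-0.227, -0.974, -0.001], [-0.974, 0.227, 0.0], [-0.0, 0.001, -1.0]]
wrist_force: [0.1, -0.1, -0.4]
gripper_width: 1.001
gripper_force: 0.0
```

Call:
{"fn": "play_rows", "kwargs": {
  "commands": "0 0 0 0 0 0;0 0 0 0 0 0;0 0 0 0 0 0"
}}

```text
time_s: 2.4
tcp_pos: [0.4996, -0.1005, 0.2763]
ee_rot: [[-0.23, -0.973, -0.001], [-0.973, 0.23, -0.0], [0.0, 0.001, -1.0]]
wrist_force: [-0.1, 0.2, -0.2]
gripper_width: 0.998
gripper_force: 0.0
```

Run:
```python
from h import *
s=r.sense();print(s["tcp_pos"],s["ee_rot"],s["joints"])
p,d,i=cap("wrist"); cv2.imwrite("pics/w1.png",p); w=pts(d,i); np.savez("w1.npz",p=p,w=w,d=d)
print(-np.array(i["R"]).T@i["t"],i["R"])
```

```text
[ 0.49956454 -0.10050327  0.27631174] [[-2.29876013e-01 -9.73219603e-01 -7.88627705e-04]
 [-9.73219902e-01  2.29876103e-01 -2.35656250e-05]
 [ 2.04221191e-04  7.62091005e-04 -9.99999689e-01]] [ 6.89842246e+00  8.64870702e+00 -1.02029229e+01 -4.31720297e-03
 -7.11933903e+01 -2.01868061e+01]
[ 0.48432296 -0.16798886  0.43922412] [[-9.73400124e-01  2.29110680e-01  7.02890828e-04]
 [ 2.21955573e-01  9.42231275e-01  2.50870381e-01]
 [ 5.68147979e-02  2.44353270e-01 -9.68020433e-01]]
```

View pics/w1.png

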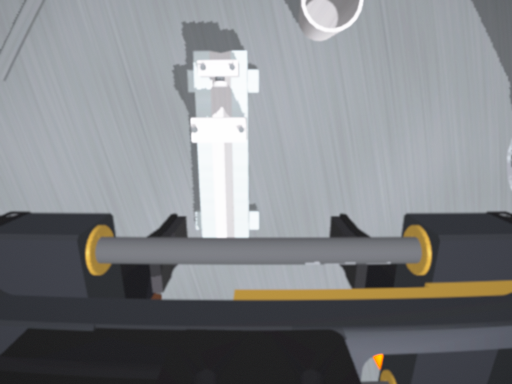

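The wrist view shows the V-block (200–248, 55–235), bridge at (218,130), stop at (217,70), and the groove between them. Next: fit the V-block frame.

Run:
```python
from h import *
D=np.load("w1.npz");w=D["w"];rows,cols=np.mgrid[:384,:512]
ok=(D["d"]>.2)&(rows<232)&(cols>150)&(cols<300)
c=w[ok]
t=c[(c[:,2]>.031)&(c[:,2]<.041)]
rect=cv2.minAreaRect((t[:,:2]*1000).astype(np.float32));print("top",len(t),rect)
print("bench z",np.median(c[c[:,2]<.012][:,2]),"top z",np.median(t[:,2]))
# groove line: points inside with z< .033; use body points around
a=np.deg2rad(-13.2);yv=np.array([-np.sin(a),np.cos(a)]);xv=np.array([np.cos(a),np.sin(a)])
o=np.array([.5442,-.122])
X=(c[:,:2]-o)@xv;Y=(c[:,:2]-o)@yv;Z=c[:,2]
for y0 in np.arange(-.15,.06,.015):
    m=(abs(Y-y0)<.0075)
    s=m&(Z>.02)&(Z<.045)&(abs(X)<.06)
    g=m&(abs(X)<.011)&(Z<.045)
    if g.sum()>20:
        q=np.polyfit(X[g],Z[g],2); e=(s&(Z>.032))
        print(round(y0,3),"edges",X[e].min().round(4),X[e].max().round(4),"g", Z[g].min().round(4),(-q[1]/2/q[0]).round(4))
b=c[(Z>.069)&(Z<.09)];print("br",cv2.minAreaRect((b[:,:2]*1000).astype(np.float32)),np.median(b[:,2]), ((b[:,:2]-o)@yv).min(),((b[:,:2]-o)@yv).max())
st=(Z>.05)&(Z<.067)&(Y<-.09); print("stop Y",Y[st].min(),Y[st].max(),np.median(Z[st]),np.percentile(Y[st],[5,50,95]))
```

```text
top 5552 ((543.1701049804688, -135.53392028808594), (255.02793884277344, 71.0880355834961), 76.93353271484375)
bench z 0.0007553875139169127 top z 0.03643960608921462Traceback (most recent call last):
  File "<stdin>", line 18, in <module>
    return umr_minimum(a, axis, None, out, keepdims, initial, where)
ValueError: zero-size array to reduction operation minimum which has no identity
```

Run:
```python
from h import *
D=np.load("w1.npz");w=D["w"];rows,cols=np.mgrid[:384,:512]
ok=(D["d"]>.2)&(rows<228)&(cols>150)&(cols<300)
c=w[ok];Z=c[:,2]
a=np.deg2rad(-13.1);yv=np.array([-np.sin(a),np.cos(a)]);xv=np.array([np.cos(a),np.sin(a)])
o=np.array([.549,-.1085])
X=(c[:,:2]-o)@xv;Y=(c[:,:2]-o)@yv
P=[]
for y0 in np.arange(-.15,.11,.012):
    m=(abs(Y-y0)<.006)
    e=m&(Z>.033)&(Z<.04)&(abs(X)<.05); g=m&(abs(X)<.012)&(Z<.034)&(Z>.01)
    if e.sum()>20 and g.sum()>15:
        # groove as weighted centroid of depth below top
        k=.036-Z[g]; gx=(k*X[g]).sum()/k.sum()
        P.append((y0,X[e].min(),X[e].max(),gx,Z[g].min()))
P=np.array(P);print(P.round(4))
q=P[P[:,0]>-.03];print("groove fit",np.polyfit(q[:,0],q[:,3],1),"edge mid",np.polyfit(P[:,0],P[:,1:3].mean(1),1))
b=(Z>.069)&(Z<.09);print("br Y",np.percentile(Y[b],[1,50,99]),"X",np.percentile(X[b],[1,99]),np.median(Z[b]))
st=(Z>.05)&(Z<.067)&(Y<-.09)
if st.any(): print("stop Y",np.percentile(Y[st],[2,50,98]),"X",np.percentile(X[st],[2,98]),np.median(Z[st]))
# spindle from static views
for n in("top","scene"):
    W=np.load(n+".npz")["w"].reshape(-1,3);s=W[(W[:,0]>.42)&(W[:,0]<.65)&(W[:,1]>.13)&(W[:,1]<.42)&(W[:,2]>.0525)&(W[:,2]<.08)]
    m=s[:,:2].mean(0);u,_,vt=np.linalg.svd(s[:,:2]-m);v=vt[0]*np.sign(vt[0][1]);print(n,len(s),m,np.rad2deg(np.arctan2(-v[0],v[1])))
```

```text
[[-0.15   -0.0343  0.0344  0.0009  0.0216]
 [-0.114  -0.035   0.036  -0.0007  0.0235]
 [-0.102  -0.0351  0.0352  0.0007  0.0223]
 [-0.09   -0.035   0.0358  0.0007  0.0222]
 [-0.078  -0.0348  0.035   0.0006  0.0222]
 [-0.066  -0.0346  0.0353  0.0008  0.0217]
 [-0.03   -0.0342  0.0346  0.0007  0.0224]
 [-0.018  -0.0342  0.0353  0.0008  0.0213]
 [-0.006  -0.034   0.0347  0.0007  0.0222]
 [ 0.006  -0.0339  0.0353  0.0005  0.0213]
 [ 0.018  -0.035   0.0344  0.0005  0.0221]
 [ 0.03   -0.0351  0.0349  0.0006  0.0213]
 [ 0.042  -0.0349  0.0352  0.0005  0.0222]
 [ 0.054  -0.0348  0.0348  0.0008  0.0222]
 [ 0.066  -0.0346  0.0354  0.0006  0.0216]
 [ 0.078  -0.0345  0.0349  0.0006  0.0222]
 [ 0.09   -0.0343  0.035   0.0008  0.0205]]
groove fit [2.94533118e-06 6.48571185e-04] edge mid [-0.00025252  0.00023957]
br Y [-0.06982307 -0.05530084 -0.04032443] X [-0.03341298  0.03325803] 0.075649976265546
stop Y [-0.13849863 -0.12814307 -0.11081589] X [-0.02406065  0.02440305] 0.06271453679742005
top 219 [0.53377713 0.25355186] 20.845484586136333
scene 273 [0.53819752 0.2530071 ] 20.455388435878664
```

Call:
{"fn": "play_rows", "kwargs": {
  "commands": ".013 .9 0 0 0 .248;.013 .9 0 0 0 .248;.013 .9 0 0 0 .248;.013 .9 0 0 0 .248;.013 .9 0 0 0 .248;.013 .9 0 0 0 .248;.013 .9 0 0 0 .248;.013 .9 0 0 0 .248;.013 .9 0 0 0 .248;.013 .9 0 0 0 .248;.013 .9 0 0 0 .248;.013 .9 0 0 0 .248;.013 .9 0 0 0 .248;.013 .9 0 0 0 .248;.013 .9 0 0 0 .248;.013 .9 0 0 0 .248;0 0 0 0 0 0;0 0 0 0 0 0;0 0 0 0 0 0"
}}

```text
time_s: 4.35
tcp_pos: [0.5065, 0.3307, 0.2767]
ee_rot: [[0.355, -0.935, -0.0], [-0.935, -0.355, -0.0], [0.0, 0.0, -1.0]]
wrist_force: [0.1, -0.5, 0.5]
gripper_width: 1.003
gripper_force: 0.0
```

Run:
```python
from h import *
s=r.sense();print(s["tcp_pos"],s["ee_rot"][:,1],s["joints"])
p,d,i=cap("wrist"); cv2.imwrite("pics/w2.png",p); w=pts(d,i); np.savez("w2.npz",p=p,w=w,d=d)
rows,cols=np.mgrid[:384,:512]
c=w[(d>.2)&(rows<225)]
x,y,z=c.T
s=c[(x>.45)&(x<.63)&(y>.15)&(y<.35)&(z>.053)&(z<.07)]
m=s[:,:2].mean(0);_,_,vt=np.linalg.svd(s[:,:2]-m,full_matrices=False);v=vt[0]*np.sign(vt[0][1])
print(len(s),m,np.rad2deg(np.arctan2(-v[0],v[1])),s[:,2].max(),np.median(s[:,2]))
s=c[(x>.45)&(x<.63)&(y>.15)&(y<.35)&(z>.048)&(z<.07)]
h=(s[:,:2]-m)@v; n=(s[:,:2]-m)@np.array([v[1],-v[0]])
for k in np.arange(-.08,.08,.01):
    q=abs(h-k)<.005
    if q.sum()>5: print(k.round(3),q.sum(),n[q].min().round(4),n[q].max().round(4),s[q,2].max().round(4))
print(h.min(),h.max())
```

```text
[0.50652368 0.33072111 0.27666367] [-9.34987367e-01 -3.54680937e-01  2.38983430e-04] [ 4.84604210e+01  1.82999533e+01  2.64576933e+00  3.56846903e-03
 -7.43630824e+01 -2.76874904e+01]
1586 [0.535124   0.25300461] 21.129606221974377 0.06189076913301187 0.057625065125488185
-0.06 106 -0.0084 0.0082 0.0551
-0.05 126 -0.0135 0.0147 0.0602
-0.04 188 -0.0135 0.0148 0.0608
-0.03 185 -0.0135 0.0149 0.0605
-0.02 176 -0.0136 0.0137 0.061
-0.01 183 -0.0149 0.0151 0.0619
-0.0 180 -0.015 0.014 0.0605
0.01 181 -0.015 0.0141 0.0601
0.02 179 -0.0151 0.0142 0.0608
0.03 175 -0.0151 0.0144 0.06
0.04 167 -0.0137 0.0145 0.0606
0.05 159 -0.0137 0.0147 0.0601
-0.06475366536268809 0.05474663536206839
```

View pics/w2.png

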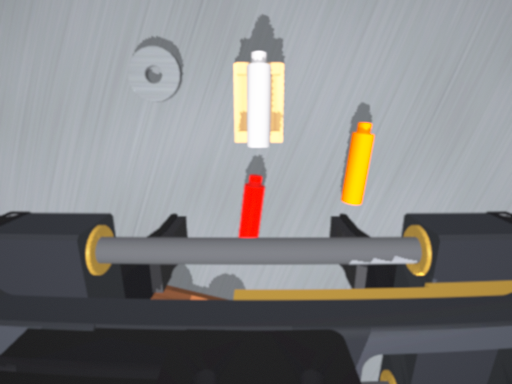

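The wrist view shows the spindle at (259,100) with the nose up, the flange at (154,73), and the red and orange copies at (252,205) and (358,165). The sizes match. The V-block top is at 36 mm, so I grip with the tips only 6 mm below the axis.

Call:
{"fn": "play_rows", "kwargs": {
  "commands": ".24 -.647 0 0 0 .04;.24 -.647 0 0 0 0;.24 -.647 0 0 0 0;.24 -.647 0 0 0 0;0 0 -.9 0 0 0;0 0 -.9 0 0 0;0 0 -.9 0 0 0;0 0 -.9 0 0 0;0 0 -.9 0 0 0;0 0 -.9 0 0 0;0 0 -.9 0 0 0;0 0 -.6 0 0 0;0 0 -.3 0 0 0;0 0 0 0 0 0;0 0 0 0 0 0;0 0 0 0 0 0"
}}

```text
time_s: 6.0
tcp_pos: [0.536, 0.2548, 0.062]
ee_rot: [[0.362, -0.932, 0.002], [-0.932, -0.362, 0.002], [-0.001, -0.003, -1.0]]
wrist_force: [-1.2, -0.6, 0.4]
gripper_width: 0.999
gripper_force: 0.0
```

Call:
{"fn": "play_rows", "kwargs": {
  "commands": "0 0 -.28 0 0 0;0 0 -.28 0 0 0;0 0 -.28 0 0 0;0 0 0 0 0 0;0 0 0 0 0 0"
}}

```text
time_s: 6.5
tcp_pos: [0.5351, 0.2542, 0.0348]
ee_rot: [[0.362, -0.932, -0.001], [-0.932, -0.362, -0.001], [0.0, 0.001, -1.0]]
wrist_force: [0.2, -0.4, 0.9]
gripper_width: 0.997
gripper_force: 0.0
```

Call:
{"fn": "play_rows", "kwargs": {
  "commands": "0 0 0 0 0 0;0 0 0 0 0 0;0 0 0 0 0 0;0 0 0 0 0 0;0 0 0 0 0 0;0 0 0 0 0 0;0 0 0 0 0 0;0 0 0 0 0 0;0 0 0 0 0 0;0 0 0 0 0 0",
  "grip": 25
}}

```text
time_s: 7.5
tcp_pos: [0.5352, 0.2543, 0.0354]
ee_rot: [[0.362, -0.932, -0.0], [-0.932, -0.362, -0.0], [0.0, 0.0, -1.0]]
wrist_force: [0.4, 0.5, 0.4]
gripper_width: 0.36
gripper_force: 30.0
```

Call:
{"fn": "play_rows", "kwargs": {
  "commands": "0 0 .2 0 0 0;0 0 .5 0 0 0;0 0 .8 0 0 0;0 0 .9 0 0 0;0 0 .9 0 0 0;0 0 0 0 0 0;0 0 0 0 0 0"
}}

```text
time_s: 8.2
tcp_pos: [0.5344, 0.2541, 0.1339]
ee_rot: [[0.361, -0.933, -0.001], [-0.933, -0.361, 0.0], [-0.001, 0.001, -1.0]]
wrist_force: [-0.6, 0.3, -3.8]
gripper_width: 0.358
gripper_force: 30.0
```

Call:
{"fn": "play_rows", "kwargs": {
  "commands": ".067 -.723 0 0 0 -.285;.067 -.723 0 0 0 -.285;.067 -.723 0 0 0 -.285;.067 -.723 0 0 0 -.285;.067 -.723 0 0 0 -.285;.067 -.723 0 0 0 -.285;.067 -.723 0 0 0 -.285;.067 -.723 0 0 0 -.285;.067 -.723 0 0 0 -.285;.067 -.723 0 0 0 -.285;.067 -.723 0 0 0 -.285;.067 -.723 0 0 0 -.285;.067 -.723 0 0 0 -.285;.067 -.723 0 0 0 -.285;0 0 0 0 0 0;0 0 0 0 0 0;0 0 0 0 0 0;0 0 0 0 0 0"
}}

```text
time_s: 10.0
tcp_pos: [0.563, -0.0486, 0.1338]
ee_rot: [[-0.225, -0.974, -0.001], [-0.974, 0.225, -0.0], [0.0, 0.001, -1.0]]
wrist_force: [-0.6, -0.1, -2.6]
gripper_width: 0.36
gripper_force: 30.0
```

Run:
```python
from h import *
s=r.sense();print(s["tcp_pos"],s["ee_rot"],s["wrist_force"],s["gripper_width"]*87)
p,d,i=cap("wrist");w=pts(d,i);rows,cols=np.mgrid[:384,:512]
p2,_,_=cap("scene")
cv2.imwrite("pics/w3.png",np.hstack([cv2.resize(p,(400,300)),cv2.resize(p2[90:270,100:340],(400,300))]))
c=w[(d>.05)&(rows<235)&(cols>150)&(cols<340)]
a=np.deg2rad(-13.1);yv=np.array([-np.sin(a),np.cos(a)]);xv=np.array([np.cos(a),np.sin(a)]);o=np.array([.5496,-.1085])
X=(c[:,:2]-o)@xv;Y=(c[:,:2]-o)@yv;Z=c[:,2]
g=(abs(X)<.012)&(Z<.034)&(Z>.01)
for lo in(-.1,-.03,-.015):
    m=g&(abs(Y-lo)<.008);k=.036-Z[m]
    if m.sum()>10: print(lo,"groove x",(k*X[m]).sum()/k.sum())
q=(Z>.12)&(abs(X)<.03)&(Z<.175)
print("spindle pts",q.sum(),np.percentile(Y[q],[1,99]))
for lo in np.arange(-.02,.08,.01):
    m=q&(abs(Y-lo)<.005)
    if m.sum()>10: print(lo.round(3),X[m].min(),X[m].max(),Z[m].max())
```

```text
[ 0.56302626 -0.04863147  0.13379578] [[-2.25203597e-01 -9.74311149e-01 -1.06047354e-03]
 [-9.74311695e-01  2.25203734e-01 -1.00193627e-05]
 [ 2.48584577e-04  1.03097537e-03 -9.99999438e-01]] [-0.62153028 -0.13527087 -2.63404672] 31.35654429261078
-0.1 groove x -0.00012230428231706404
-0.03 groove x -0.0002438399269420198
-0.015 groove x -0.0003397290665656302
spindle pts 6665 [-0.00416931  0.05431564]
0.0 -0.010542275775893232 0.009209847813846279 0.15362287216751352
0.01 -0.01607378626015566 0.015282329824603756 0.15889763908381227
0.02 -0.016492603938548407 0.015582457714403744 0.15914648190698483
0.03 -0.016465243852318918 0.015031742168055428 0.15877121256638166
0.04 -0.01640906463347181 0.015400699516702752 0.15895906717499428
0.05 -0.025580305261064817 0.026084190669220474 0.16611172728865073
0.06 -0.01590508210462273 0.015475147376660623 0.15223148314746998
```

View pics/w3.png

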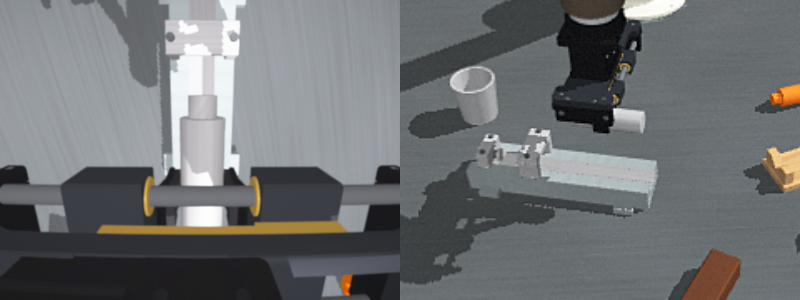

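The spindle is held level, aligned with the groove to about 0.4 mm, nose towards the stop and clear of the bridge. I lower it gently.

Call:
{"fn": "play_rows", "kwargs": {
  "commands": "0 0 -.4 0 0 0;0 0 -.7 0 0 0;0 0 -.7 0 0 0;0 0 -.6 0 0 0;0 0 -.4 0 0 0;0 0 -.15 0 0 0;0 0 0 0 0 0;0 0 0 0 0 0;0 0 0 0 0 0"
}}

```text
time_s: 11.0
tcp_pos: [0.5641, -0.0492, 0.0468]
ee_rot: [[-0.226, -0.974, 0.002], [-0.974, 0.226, 0.0], [-0.001, -0.002, -1.0]]
wrist_force: [-0.7, -0.0, -3.5]
gripper_width: 0.361
gripper_force: 30.0
```

Call:
{"fn": "play_rows", "kwargs": {
  "commands": "0 0 -.02 0 0 0;0 0 -.02 0 0 0;0 0 -.02 0 0 0;0 0 -.02 0 0 0;0 0 0 0 0 0;0 0 0 0 0 0"
}}

```text
time_s: 11.6
tcp_pos: [0.5633, -0.0493, 0.0434]
ee_rot: [[-0.226, -0.974, -0.0], [-0.974, 0.226, -0.0], [0.0, 0.0, -1.0]]
wrist_force: [0.2, -0.4, -3.4]
gripper_width: 0.359
gripper_force: 30.0
```

Call:
{"fn": "play_rows", "kwargs": {
  "commands": "0 0 -.03 0 0 0;0 0 -.03 0 0 0;0 0 -.03 0 0 0;0 0 -.03 0 0 0;0 0 0 0 0 0;0 0 0 0 0 0"
}}

```text
time_s: 12.2
tcp_pos: [0.5633, -0.0493, 0.0398]
ee_rot: [[-0.226, -0.974, -0.0], [-0.974, 0.226, -0.0], [0.0, 0.0, -1.0]]
wrist_force: [-0.5, 0.5, -2.9]
gripper_width: 0.363
gripper_force: 30.0
```

Call:
{"fn": "play_rows", "kwargs": {
  "commands": "0 0 -.02 0 0 0;0 0 -.01 0 0 0;0 0 0 0 0 0;0 0 0 0 0 0"
}}

```text
time_s: 12.6
tcp_pos: [0.5633, -0.0493, 0.039]
ee_rot: [[-0.226, -0.974, -0.0], [-0.974, 0.226, -0.0], [0.0, 0.0, -1.0]]
wrist_force: [0.6, 0.3, -3.6]
gripper_width: 0.358
gripper_force: 30.0
```

Call:
{"fn": "play_rows", "kwargs": {
  "commands": "0 0 -.01 0 0 0;0 0 -.01 0 0 0;0 0 0 0 0 0;0 0 0 0 0 0"
}}

```text
time_s: 13.0
tcp_pos: [0.5633, -0.0493, 0.0383]
ee_rot: [[-0.226, -0.974, -0.0], [-0.974, 0.226, -0.0], [0.0, 0.0, -1.0]]
wrist_force: [-0.1, -0.1, -3.2]
gripper_width: 0.359
gripper_force: 30.0
```

Call:
{"fn": "play_rows", "kwargs": {
  "commands": "0 0 -.01 0 0 0;0 0 -.01 0 0 0;0 0 0 0 0 0;0 0 0 0 0 0"
}}

```text
time_s: 13.4
tcp_pos: [0.5633, -0.0493, 0.0378]
ee_rot: [[-0.226, -0.974, -0.0], [-0.974, 0.226, -0.0], [0.0, 0.0, -1.0]]
wrist_force: [-0.1, -0.1, -3.5]
gripper_width: 0.359
gripper_force: 30.0
```

Call:
{"fn": "play_rows", "kwargs": {
  "commands": "0 0 -.01 0 0 0;0 0 0 0 0 0;0 0 0 0 0 0"
}}

```text
time_s: 13.7
tcp_pos: [0.5633, -0.0493, 0.0376]
ee_rot: [[-0.226, -0.974, 0.0], [-0.974, 0.226, -0.0], [0.0, -0.0, -1.0]]
wrist_force: [-0.7, -0.1, -2.3]
gripper_width: 0.354
gripper_force: 30.0
```

Call:
{"fn": "play_rows", "kwargs": {
  "commands": "0 0 -.01 0 0 0;0 0 0 0 0 0;0 0 0 0 0 0"
}}

```text
time_s: 14.0
tcp_pos: [0.5633, -0.0494, 0.0376]
ee_rot: [[-0.226, -0.974, 0.0], [-0.974, 0.226, -0.0], [0.0, -0.0, -1.0]]
wrist_force: [-2.0, 1.0, 2.2]
gripper_width: 0.36
gripper_force: 30.0
```

Call:
{"fn": "play_rows", "kwargs": {
  "commands": "0 0 -.01 0 0 0;0 0 0 0 0 0;0 0 0 0 0 0"
}}

```text
time_s: 14.3
tcp_pos: [0.5633, -0.0494, 0.0375]
ee_rot: [[-0.226, -0.974, 0.0], [-0.974, 0.226, -0.0], [0.0, -0.0, -1.0]]
wrist_force: [-3.0, 1.0, 5.3]
gripper_width: 0.356
gripper_force: 30.0
```

Seated contact came at z = 0.0375, as predicted. I release, lift, move behind the tail and shut the fingers.

Call:
{"fn": "play_rows", "kwargs": {
  "commands": "0 0 0 0 0 0;0 0 0 0 0 0;0 0 0 0 0 0;0 0 0 0 0 0;0 0 0 0 0 0",
  "grip": 60
}}

```text
time_s: 14.8
tcp_pos: [0.5635, -0.0493, 0.0367]
ee_rot: [[-0.226, -0.974, 0.0], [-0.974, 0.226, 0.0], [-0.0, -0.0, -1.0]]
wrist_force: [0.1, -0.7, 0.2]
gripper_width: 0.666
gripper_force: 0.0
```

Call:
{"fn": "play_rows", "kwargs": {
  "commands": "0 0 .3 0 0 0;0 0 .7 0 0 0;0 0 .7 0 0 0;0.15 0.641 0 0 0 0;0.15 0.641 0 0 0 0;0.15 0.641 0 0 0 0;0.15 0.641 0 0 0 0;0 0 0 0 0 0;0 0 0 0 0 0"
}}

```text
time_s: 15.7
tcp_pos: [0.5813, 0.0278, 0.0883]
ee_rot: [[-0.226, -0.974, 0.0], [-0.974, 0.226, 0.0], [-0.0, -0.0, -1.0]]
wrist_force: [-0.4, -0.7, -0.2]
gripper_width: 0.692
gripper_force: 0.0
```

Call:
{"fn": "play_rows", "kwargs": {
  "commands": "0 0 0 0 0 0;0 0 0 0 0 0;0 0 0 0 0 0;0 0 0 0 0 0;0 0 0 0 0 0;0 0 0 0 0 0;0 0 0 0 0 0",
  "grip": 0
}}

```text
time_s: 16.4
tcp_pos: [0.5813, 0.0276, 0.0878]
ee_rot: [[-0.226, -0.974, -0.0], [-0.974, 0.226, -0.0], [0.0, 0.0, -1.0]]
wrist_force: [-0.9, 0.2, 0.2]
gripper_width: 0.138
gripper_force: 0.0
```

Run:
```python
from h import *
s=r.sense();print(s["tcp_pos"],s["gripper_width"],s["wrist_force"])
p,d,i=cap("wrist");w=pts(d,i);rows,cols=np.mgrid[:384,:512]
cv2.imwrite("pics/w4.png",p)
a=np.deg2rad(-13.1);yv=np.array([-np.sin(a),np.cos(a)]);xv=np.array([np.cos(a),np.sin(a)]);o=np.array([.5496,-.1085])
print("tcp vb",(s["tcp_pos"][:2]-o)@xv,(s["tcp_pos"][:2]-o)@yv)
c=w[(d>.05)&(rows<225)]
X=(c[:,:2]-o)@xv;Y=(c[:,:2]-o)@yv;Z=c[:,2]
for lo in np.arange(-.13,.12,.01):
    m=(abs(X)<.02)&(abs(Y-lo)<.005)&(Z>.046)&(Z<.068)
    if m.sum()>10: print(lo.round(3),m.sum(),((X[m].min()+X[m].max())/2).round(4),Z[m].max().round(4))
for z0,z1 in((.04,.045),(.045,.05),(.05,.054),(.054,.058),(.058,.062)):
    m=(abs(X)<.006)&(Z>z0)&(Z<z1)&(Y<-.08); print(z0,m.sum(),np.sort(Y[m])[-5:].round(4))
```

```text
[0.58131788 0.02755529 0.08781534] 0.13750515598182442 [-0.87659767  0.24630129  0.15273102]
tcp vb 5.534026265160607e-05 0.13970348573109628
-0.0 246 0.0001 0.0564
0.01 552 0.0001 0.0627
0.02 829 0.0001 0.063
0.03 808 0.0004 0.0627
0.04 780 0.0001 0.0629
0.05 757 0.0001 0.0627
0.06 722 0.0004 0.0629
0.07 704 0.0003 0.0626
0.08 695 -0.0 0.0629
0.09 665 0.0 0.0628
0.1 650 -0.0 0.063
0.11 597 0.0004 0.0624
0.04 0 []
0.045 0 []
0.05 0 []
0.054 0 []
0.058 0 []
```

View pics/w4.png

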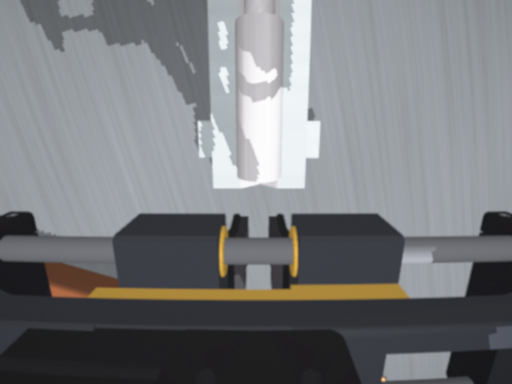

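The spindle is seated straight in the groove (tail at (260,180)). I lower behind it, and estimate the button tip from the earlier wrist image.

Call:
{"fn": "play_rows", "kwargs": {
  "commands": "0 0 -.5 0 0 0;0 0 -.5 0 0 0;0 0 -.4 0 0 0;0 0 -.13 0 0 0;0 0 0 0 0 0;0 0 0 0 0 0;0 0 0 0 0 0;0 0 0 0 0 0"
}}

```text
time_s: 17.25
tcp_pos: [0.5817, 0.0277, 0.0426]
ee_rot: [[-0.226, -0.974, 0.001], [-0.974, 0.226, 0.0], [-0.001, -0.001, -1.0]]
wrist_force: [-0.8, -0.6, -0.3]
gripper_width: 0.005
gripper_force: 0.0
```

Run:
```python
from h import *
a=np.deg2rad(-13.1);yv=np.array([-np.sin(a),np.cos(a)]);xv=np.array([np.cos(a),np.sin(a)]);o=np.array([.5496,-.1085])
for n in("w1","scene","top"):
    c=np.load(n+".npz")["w"].reshape(-1,3)
    X=(c[:,:2]-o)@xv;Y=(c[:,:2]-o)@yv;Z=c[:,2]
    print(n)
    for y0 in np.arange(-.142,-.066,.003):
        m=(abs(X)<.007)&(abs(Y-y0)<.0015)&(Z>0)&(Z<.1)
        if m.sum(): print(y0.round(3),m.sum(),(np.percentile(Z[m],[5,50,95])*1000).round(1))
s=r.sense();print((s["tcp_pos"][:2]-o)@yv,s["tcp_pos"][2],s["wrist_force"],s["gripper_width"])
```

```text
w1
-0.139 13 [61.4 62.1 63.6]
-0.136 31 [62.3 63.3 64.3]
-0.133 25 [61.9 62.7 64. ]
-0.13 30 [61.6 63.3 64.1]
-0.127 30 [61.5 62.8 63.7]
-0.124 24 [60.6 62.5 64. ]
-0.121 45 [45.1 53.1 62.9]
-0.118 25 [31.5 49.7 52. ]
-0.115 24 [50.1 53.4 56.3]
-0.112 27 [52.4 54.7 55.9]
-0.109 44 [23.5 30.3 54. ]
-0.106 27 [23.1 26.5 30.3]
-0.103 25 [23.2 27.1 30.2]
-0.1 21 [23.7 26.7 30.3]
-0.097 20 [23.4 26.3 29.5]
-0.094 29 [23.2 26.5 29.4]
-0.091 21 [23.2 26.  29.4]
-0.088 20 [23.  25.6 28.9]
-0.085 20 [22.6 26.6 28.9]
-0.082 28 [23.6 26.1 29. ]
-0.079 22 [22.6 27.2 29.9]
-0.076 20 [23.1 26.4 30.3]
-0.073 20 [23.  25.6 29.9]
-0.07 30 [23.3 74.8 76.8]
-0.067 22 [74.5 75.7 77. ]
scene
-0.139 2 [60.1 60.4 60.7]
-0.136 4 [60.3 61.5 63.7]
-0.133 4 [60.4 61.3 61.5]
-0.13 5 [60.8 62.  63.9]
-0.127 5 [28.2 62.  63.2]
-0.124 10 [24.2 60.9 63.3]
-0.121 17 [23.7 53.2 61.2]
-0.118 12 [23.7 45.9 56.5]
-0.115 5 [22.3 40.4 51.1]
-0.112 7 [23.3 29.8 53.5]
-0.109 18 [23.7 41.1 52.6]
-0.106 5 [24.5 27.  30.1]
-0.103 1 [23.1 23.1 23.1]
-0.1 5 [23.6 26.7 28.2]
-0.097 4 [20.4 25.2 30.4]
-0.094 4 [23.9 27.8 28.9]
-0.091 3 [22.  24.2 26.1]
-0.088 3 [23.9 24.8 26.2]
-0.07 1 [73.1 73.1 73.1]
-0.067 4 [75.1 76.  77. ]
top
-0.139 2 [59.3 60.9 62.5]
-0.136 3 [59.4 61.1 64.1]
-0.133 5 [58.3 59.6 65.3]
-0.13 3 [58.3 64.3 64.8]
-0.127 4 [58.5 63.3 66.8]
-0.124 5 [60.3 61.8 65.9]
-0.121 5 [49.7 58.4 63.5]
-0.118 4 [47.3 50.  52.6]
-0.115 3 [49.5 51.6 56.8]
-0.112 3 [49.3 52.7 57.6]
-0.109 11 [20.5 27.3 52.9]
-0.106 2 [21.3 22.4 23.4]
-0.103 4 [24.2 25.9 30.5]
-0.1 5 [25.  25.8 29.1]
-0.097 3 [23.9 25.8 26.9]
-0.094 4 [26.1 27.2 30.2]
-0.091 4 [21.6 28.6 30.7]
-0.088 3 [21.7 25.2 32. ]
-0.085 4 [25.2 26.1 33.1]
-0.082 4 [18.6 27.1 34.3]
-0.079 3 [23.8 27.9 31.8]
-0.076 3 [26.1 33.5 34.1]
-0.067 4 [73.3 75.6 75.9]
0.13993829938064298 0.042619294408397075 [-0.78529626 -0.62271848 -0.30945609] 0.00531813001658864
```

The button tip is at about y = -0.109 in the V-block frame, 104 mm of nose travel. First I make contact with the tail.

Call:
{"fn": "play_rows", "kwargs": {
  "commands": "-.0227 -.0974 0 0 0 0;-.0227 -.0974 0 0 0 0;-.0227 -.0974 0 0 0 0;-.0227 -.0974 0 0 0 0;-.0076 -.0325 0 0 0 0;-.0076 -.0325 0 0 0 0;-.0076 -.0325 0 0 0 0;-.0076 -.0325 0 0 0 0;-.0076 -.0325 0 0 0 0;-.0076 -.0325 0 0 0 0"
}}

```text
time_s: 18.25
tcp_pos: [0.5773, 0.0102, 0.042]
ee_rot: [[-0.226, -0.974, 0.0], [-0.974, 0.226, 0.0], [-0.0, -0.0, -1.0]]
wrist_force: [-0.0, 2.7, 0.5]
gripper_width: 0.002
gripper_force: 1.7
```

Call:
{"fn": "play_rows", "kwargs": {
  "commands": "-.0227 -.0974 0 0 0 0;-.0227 -.0974 0 0 0 0;-.0227 -.0974 0 0 0 0;-.0227 -.0974 0 0 0 0;-.0227 -.0974 0 0 0 0;-.0227 -.0974 0 0 0 0"
}}

```text
time_s: 18.85
tcp_pos: [0.573, -0.0078, 0.042]
ee_rot: [[-0.226, -0.974, -0.0], [-0.974, 0.226, 0.0], [-0.0, 0.0, -1.0]]
wrist_force: [-1.1, 3.5, 1.4]
gripper_width: 0.008
gripper_force: 1.8
```

Call:
{"fn": "play_rows", "kwargs": {
  "commands": "-.0227 -.0974 0 0 0 0;-.0227 -.0974 0 0 0 0;-.0227 -.0974 0 0 0 0;-.0227 -.0974 0 0 0 0;-.0227 -.0974 0 0 0 0;-.0227 -.0974 0 0 0 0;-.0227 -.0974 0 0 0 0;-.0227 -.0974 0 0 0 0;-.0227 -.0974 0 0 0 0;-.0227 -.0974 0 0 0 0;-.0227 -.0974 0 0 0 0;-.0227 -.0974 0 0 0 0;-.0227 -.0974 0 0 0 0;-.0227 -.0974 0 0 0 0;-.0227 -.0974 0 0 0 0;-.0227 -.0974 0 0 0 0;-.0227 -.0974 0 0 0 0;-.0227 -.0974 0 0 0 0;-.0227 -.0974 0 0 0 0;-.0227 -.0974 0 0 0 0"
}}

```text
time_s: 20.85
tcp_pos: [0.5593, -0.0662, 0.042]
ee_rot: [[-0.226, -0.974, -0.0], [-0.974, 0.226, -0.0], [0.0, 0.0, -1.0]]
wrist_force: [-1.6, 4.4, 2.5]
gripper_width: 0.008
gripper_force: 2.2
```

Call:
{"fn": "play_rows", "kwargs": {
  "commands": "-.0076 -.0325 0 0 0 0;-.0076 -.0325 0 0 0 0;-.0076 -.0325 0 0 0 0;-.0076 -.0325 0 0 0 0;-.0076 -.0325 0 0 0 0;-.0076 -.0325 0 0 0 0;-.0076 -.0325 0 0 0 0;-.0076 -.0325 0 0 0 0;-.0076 -.0325 0 0 0 0;-.0076 -.0325 0 0 0 0;-.0076 -.0325 0 0 0 0;-.0076 -.0325 0 0 0 0"
}}

```text
time_s: 22.05
tcp_pos: [0.5567, -0.0776, 0.0419]
ee_rot: [[-0.226, -0.974, -0.0], [-0.974, 0.226, 0.0], [0.0, 0.0, -1.0]]
wrist_force: [-1.0, 5.2, 2.4]
gripper_width: 0.006
gripper_force: 2.3
```

```bash
cat > st.py <<'E'
from h import *
a=np.deg2rad(-13.1);yv=np.array([-np.sin(a),np.cos(a)]);xv=np.array([np.cos(a),np.sin(a)]);o=np.array([.5496,-.1085])
s=r.sense();q=s["tcp_pos"][:2]-o
print(s["time_s"],"vb x,y",q@xv,q@yv,s["tcp_pos"][2],"F",s["wrist_force"],s["wrist_force"][:2]@yv)
E
python3 st.py
```

```text
22.05 vb x,y -0.00012264462955665907 0.03167378400552148 0.04194150803450618 F [-0.9963392   5.24056626  2.39573992] 4.8783640069471605
```

Call:
{"fn": "play_rows", "kwargs": {
  "commands": "-.0038 -.0162 0 0 0 0;-.0038 -.0162 0 0 0 0;-.0038 -.0162 0 0 0 0;-.0038 -.0162 0 0 0 0;-.0038 -.0162 0 0 0 0;-.0038 -.0162 0 0 0 0;-.0038 -.0162 0 0 0 0;-.0038 -.0162 0 0 0 0"
}}

```text
time_s: 22.85
tcp_pos: [0.5558, -0.0815, 0.0419]
ee_rot: [[-0.226, -0.974, -0.0], [-0.974, 0.226, 0.0], [0.0, 0.0, -1.0]]
wrist_force: [-1.1, 4.9, 1.2]
gripper_width: 0.005
gripper_force: 2.3
```

Call:
{"fn": "play_rows", "kwargs": {
  "commands": "-.0023 -.0097 0 0 0 0;-.0023 -.0097 0 0 0 0;-.0023 -.0097 0 0 0 0;-.0023 -.0097 0 0 0 0"
}}

```text
time_s: 23.25
tcp_pos: [0.5555, -0.0826, 0.042]
ee_rot: [[-0.226, -0.974, -0.0], [-0.974, 0.226, 0.0], [0.0, 0.0, -1.0]]
wrist_force: [-0.8, 5.3, 3.2]
gripper_width: 0.007
gripper_force: 2.3
```

```bash
python3 st.py
```

```text
23.25 vb x,y -0.00010307607377273538 0.026528222844943262 0.041959225234275616 F [-0.8240898   5.32085139  3.16171339] 4.995600345668417
```

Call:
{"fn": "play_rows", "kwargs": {
  "commands": "-.0023 -.0097 0 0 0 0;-.0023 -.0097 0 0 0 0;-.0023 -.0097 0 0 0 0"
}}

```text
time_s: 23.55
tcp_pos: [0.5553, -0.0835, 0.0419]
ee_rot: [[-0.226, -0.974, -0.0], [-0.974, 0.226, 0.0], [0.0, 0.0, -1.0]]
wrist_force: [-2.0, 4.6, 2.7]
gripper_width: 0.004
gripper_force: 2.3
```

Call:
{"fn": "play_rows", "kwargs": {
  "commands": "-.0023 -.0097 0 0 0 0;-.0023 -.0097 0 0 0 0;-.0023 -.0097 0 0 0 0"
}}

```text
time_s: 23.85
tcp_pos: [0.5551, -0.0844, 0.042]
ee_rot: [[-0.226, -0.974, -0.0], [-0.974, 0.226, 0.0], [0.0, 0.0, -1.0]]
wrist_force: [-1.3, 5.5, 2.3]
gripper_width: 0.007
gripper_force: 2.3
```

Call:
{"fn": "play_rows", "kwargs": {
  "commands": "-.0023 -.0097 0 0 0 0;-.0023 -.0097 0 0 0 0;-.0023 -.0097 0 0 0 0"
}}

```text
time_s: 24.15
tcp_pos: [0.5549, -0.0852, 0.0419]
ee_rot: [[-0.226, -0.974, -0.0], [-0.974, 0.226, 0.0], [0.0, 0.0, -1.0]]
wrist_force: [-1.8, 4.8, 2.6]
gripper_width: 0.002
gripper_force: 2.3
```

Call:
{"fn": "play_rows", "kwargs": {
  "commands": "-.0023 -.0097 0 0 0 0;-.0023 -.0097 0 0 0 0;-.0023 -.0097 0 0 0 0"
}}

```text
time_s: 24.45
tcp_pos: [0.5547, -0.0861, 0.042]
ee_rot: [[-0.226, -0.974, -0.0], [-0.974, 0.226, 0.0], [0.0, 0.0, -1.0]]
wrist_force: [-2.2, 4.7, 1.8]
gripper_width: 0.006
gripper_force: 2.3
```

Call:
{"fn": "play_rows", "kwargs": {
  "commands": "-.0023 -.0097 0 0 0 0;-.0023 -.0097 0 0 0 0;-.0023 -.0097 0 0 0 0"
}}

```text
time_s: 24.75
tcp_pos: [0.5544, -0.087, 0.042]
ee_rot: [[-0.226, -0.974, -0.0], [-0.974, 0.226, 0.0], [0.0, 0.0, -1.0]]
wrist_force: [-1.2, 5.3, 3.0]
gripper_width: 0.004
gripper_force: 2.4
```

Call:
{"fn": "play_rows", "kwargs": {
  "commands": "-.0023 -.0097 0 0 0 0;-.0023 -.0097 0 0 0 0;-.0023 -.0097 0 0 0 0"
}}

```text
time_s: 25.05
tcp_pos: [0.5544, -0.0874, 0.042]
ee_rot: [[-0.226, -0.974, 0.0], [-0.974, 0.226, 0.001], [-0.001, -0.0, -1.0]]
wrist_force: [-0.6, 7.6, 3.6]
gripper_width: 0.006
gripper_force: 3.7
```

Contact: the push force has risen by about 2.5 N. I hold and read.

Call:
{"fn": "play_rows", "kwargs": {
  "commands": "0 0 0 0 0 0;0 0 0 0 0 0"
}}

```text
time_s: 25.25
tcp_pos: [0.5544, -0.0874, 0.042]
ee_rot: [[-0.226, -0.974, 0.0], [-0.974, 0.226, 0.001], [-0.001, 0.0, -1.0]]
wrist_force: [-1.4, 7.5, 1.9]
gripper_width: 0.004
gripper_force: 3.3
```

```bash
python3 st.py
```

```text
25.25 vb x,y -0.00012921499393483342 0.021672365326871744 0.04195596365552801 F [-1.372468    7.54062846  1.88175755] 7.033319229197696
```

Call:
{"fn": "play_rows", "kwargs": {
  "commands": "-.0012 -.0049 0 0 0 0;-.0012 -.0049 0 0 0 0;0 0 0 0 0 0;0 0 0 0 0 0"
}}

```text
time_s: 25.65
tcp_pos: [0.5544, -0.0874, 0.042]
ee_rot: [[-0.226, -0.974, 0.0], [-0.974, 0.226, 0.001], [-0.001, -0.0, -1.0]]
wrist_force: [-0.9, 8.6, 2.9]
gripper_width: 0.004
gripper_force: 3.7
```

Call:
{"fn": "play_rows", "kwargs": {
  "commands": "-.0012 -.0049 0 0 0 0;-.0012 -.0049 0 0 0 0;0 0 0 0 0 0;0 0 0 0 0 0"
}}

```text
time_s: 26.05
tcp_pos: [0.5544, -0.0876, 0.042]
ee_rot: [[-0.226, -0.974, 0.0], [-0.974, 0.226, 0.001], [-0.001, -0.0, -1.0]]
wrist_force: [-1.9, 8.6, 2.8]
gripper_width: 0.005
gripper_force: 4.1
```

```bash
python3 st.py
```

```text
26.05 vb x,y -0.00010410728812707963 0.021483724100618842 0.041966939210548636 F [-1.88253935  8.58382005  2.797352  ] 7.933754430849335
```

Call:
{"fn": "play_rows", "kwargs": {
  "commands": "-.0012 -.0049 0 0 0 0;-.0012 -.0049 0 0 0 0;0 0 0 0 0 0;0 0 0 0 0 0;0 0 0 0 0 0;0 0 0 0 0 0"
}}

```text
time_s: 26.65
tcp_pos: [0.5543, -0.0876, 0.042]
ee_rot: [[-0.226, -0.974, 0.001], [-0.974, 0.226, 0.001], [-0.001, -0.0, -1.0]]
wrist_force: [-1.4, 9.3, 3.4]
gripper_width: 0.007
gripper_force: 4.5
```

```bash
python3 st.py
```

```text
26.65 vb x,y -0.00010740243888328265 0.021389376566728735 0.04197976819823215 F [-1.43800251  9.29052678  3.43719208] 8.722824663315047
```

About 4 N on the button, held for over half a second. I back straight off and raise.

Call:
{"fn": "play_rows", "kwargs": {
  "commands": ".0038 .0162 0 0 0 0;.0038 .0162 0 0 0 0;.0038 .0162 0 0 0 0;.0076 .0325 0 0 0 0;.0227 .0974 0 0 0 0;.0227 .0974 0 0 0 0;.076 .325 0 0 0 0;.15 .64 0 0 0 0;0 0 .5 0 0 0;0 0 1 0 0 0;0 0 1 0 0 0;0 0 0 0 0 0;0 0 0 0 0 0"
}}

```text
time_s: 27.95
tcp_pos: [0.5632, -0.051, 0.1175]
ee_rot: [[-0.226, -0.974, 0.002], [-0.974, 0.226, 0.001], [-0.001, -0.001, -1.0]]
wrist_force: [0.3, 0.3, -0.3]
gripper_width: 0.005
gripper_force: 0.0
```

Run:
```python
from st import *
p,d,i=cap("wrist");w=pts(d,i);rows,cols=np.mgrid[:384,:512]
cv2.imwrite("pics/w5.png",p)
c=w[(d>.05)&(rows<225)]
X=(c[:,:2]-o)@xv;Y=(c[:,:2]-o)@yv;Z=c[:,2]
for lo in np.arange(-.13,.04,.01):
    m=(abs(X)<.02)&(abs(Y-lo)<.005)&(Z>.046)&(Z<.066)
    if m.sum()>10: print(lo.round(3),m.sum(),((X[m].min()+X[m].max())/2).round(4),Z[m].max().round(4))
m=(abs(X)<.006)&(Z>.055)&(Z<.068);print("tail",Y[m].max())
```

```text
27.95 vb x,y 0.00017780019770936625 0.059078651346682595 0.11754027845297021 F [ 0.30793181  0.28246146 -0.30326532] 0.3449038169083234
-0.09 258 -0.0 0.0626
-0.08 629 0.0003 0.0632
-0.07 27 -0.0001 0.062
-0.04 380 0.0002 0.0624
-0.03 557 0.0001 0.0631
-0.02 538 -0.0003 0.0632
-0.01 544 -0.0002 0.0628
-0.0 522 -0.0003 0.0625
0.01 245 -0.0003 0.0624
tail 0.009706011620737582
```

View pics/w5.png

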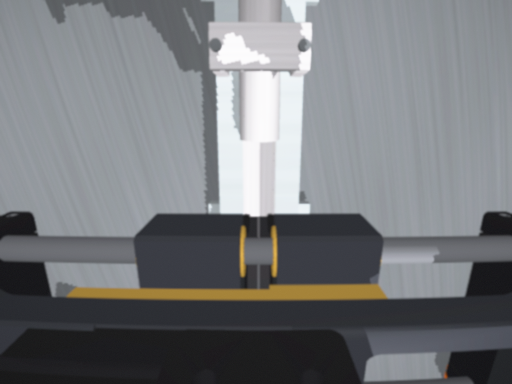

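The spindle is straight and seated under the bridge (tail at (259,138)). Its tail is where the push left it, which puts the nose at the button.

```bash
python3 -c "
from station import r
print(r.finish_job())"
```

```text
the job is handed in; nothing more can be done
None
```

The job is handed in at about 28 s of the 69 s allowed: the spindle lies seated in the groove, pushed home onto the stop's button at about 4 N (estimated from the wrist force) and released; no verdict was returned, and I could not measure the button contact after letting go.

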